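# Stack a sample on the microscope carriage and slide it under the lens

### The job

With the sample carriage still pulled out, stack the white ceramic disc, then the copper disc, then the black clamp ring flat and centred on the carriage's crosshair mark, all within 8 mm of it, setting each one down rather than dropping it. Then slide the carriage by its red knob fully home under the objective, with the stack still centred. Let nothing touch the microscope's lens or head, and leave everything else on the table where it is.

Things in the scene. Friction and masses are not known exactly. Their poses are not given: they have to be found in the camera images.
- ceramic: White ceramic disc, 68 mm diameter, 14 mm thick, lying flat on the table. Origin: centre of its underside; z up. Goes at the bottom of the stack.
- copper: Copper-coloured metal disc, 64 mm diameter, 12 mm thick, lying flat on the table. Origin: centre of its underside; z up. Goes in the middle.
- clamp: Black clamp ring, 66 mm outer diameter, 30 mm hole, 12 mm thick, lying flat on the table. Origin: centre of its underside; z up. Goes on top.
- carriage_mark (a point): Crosshair in a black circle (80 mm diameter) on the flat aluminium sample carriage (120 mm wide, 160 mm long, top 90 mm above the table). The point is the crosshair's centre on the top face; it rides with the carriage. z up; y is the direction in which the carriage slides home.
- carriage_knob (a point): Red upright knob, a round post 20 mm in diameter and 45 mm tall, on the carriage's tongue at its outer end, 130 mm from the crosshair along the mark's -y. The point is the centre of the knob's top, 45 mm above the carriage's top face; axes as the mark's. Pinch it from above, or push it.
- carriage (a joint): Travel of the carriage along its straight level track, m: 0 fully pulled out, 0.24 fully home against the stop with the crosshair right under the objective. It stays where it is left; about 2.5 N moves it.
- optics: White microscope head with lens; do not touch. Origin: lowest point of the steel objective, 60 mm above the carriage top, so the 38 mm stack passes below it. Objective radius 17 mm; from 48 mm above the origin a black nosepiece, radius 42 mm; from 72 mm above it the head and arm, 110 mm wide, reaching 45 mm to -y and on to the column at +y. Axes as the mark's.
- filter: Green plastic disc, 66 mm diameter, 12 mm thick, lying among the others; not part of the stack, leave it. Origin: centre of its underside.
- cleaner: Bottle, 60 mm diameter, 150 mm tall, bystander. Origin: centre of its underside.
- driver: Screwdriver, 170 mm long, lying on the table, bystander. Its x runs along the tool.
- dish: Shallow glass dish, 96 mm diameter, 18 mm high, bystander. Origin: centre of its underside.
- slidebox: Blue flat box, 90 x 170 x 35 mm, bystander. Origin: centre of its underside.
- jar: Jar with a white lid, 70 mm diameter, 80 mm tall, bystander. Origin: centre of its underside.
Not all that is in view belongs to the job. Several things have the shape of the clamp; the one meant has the colours described above. Of the things that look like the copper, take the one that is farthest to the robot's left at the start.

How it is judged:
By the outcome, as a careful person would: the job done as asked, in the order asked, and still so for the second after the job is handed in, with the robot touching nothing.
It also fails if it takes over 72 s, if anything falls off the work surface, if the arm or the gripper's body presses on something with over 40 N, if the wrist force passes 120 N, or if a joint passes its speed limit or range.

### The arm

A 6-joint arm with a two-finger parallel gripper is mounted at the origin on the work surface. World frame = base frame: x ahead of the robot, y to its left, z up, the work surface at z = 0. Lengths are in m, angles in rad, forces in N, time in s.
With the tool pointing down it reaches from about 0.3 to 0.825 m from the base axis. Payload 5.4 kg.
Tool frame: the origin (TCP) lies at the very end of the fingers, on their centre line; the grasp point (between the pads) lies 19 mm behind it; z points along the fingers, y is the line along which they close (so a half turn about z gives the same grasp; the last joint's range is limited). The gripper opens to 92 mm and grips with 3 to 60 N. Pads are 20 mm wide; open, the fingers measure 128 mm over their backs; the gripper's body (75 mm by 189 mm) begins 69 mm behind the grasp point.
Start: joints at [1.056, 0.158, 1.597, -0, 1.386, -0.21], TCP at [0.173, 0.548, 0.215] pointing down, gripper open.
Joint ranges: [-2.91, 2.91], [-0.94, 2.29], [0.18, 2.7], [-1.29, 4.43], [0.17, 2.64], [-3, 3]. Speed limits (rad/s): [2.57, 2.57, 3.14, 3.14, 3.14, 3.14].

### API

Orientations are given as a rotation vector (axis times angle).
In Python, from rig import * gives the robot as it stands.
- The arm moves only by the tool jog_arm, never from a script. Its argument "steps" is a list of rows, each a list of 7 numbers: the opening, from 0 (shut) to 1 (fully open), then the shift along the tool's x, y, z in units of 0.25 m (1.0 is 0.25 m), then the turn, a rotation vector about the tool's x, y, z in units of pi/4 rad (1.0 is pi/4 rad). A call has 1 to 12 rows; each row is the pose to reach, as a shift and turn from the pose commanded when the call began, along the tool's axes at that moment; what a row does not reach only later rows make up. A row lasts 1/10 s, in which the tool goes at most 50 mm and 8.59 degrees, less where a joint would pass 70% of its speed; a pose out of reach is approached as far as the arm can. A call with a number of a shift or a turn outside -1 to 1 is refused whole. A call with a gripper value outside its range is refused whole. The fingers move at their own pace and stop on an object; "grip_force" is the grip in N (left out, the last holds). Time passes only in rows, so rows that repeat a pose let the fingers close. It gives the time, the measured TCP pose, the force, the opening and the grip force at its end, in the units of the state.
- sense(): the state, without advancing time (a new reading comes with each control period).
- read_camera(name): name is "scene" or "top" or "wrist"; returns a dict with "img" (480x640x3 uint8, red, green, blue), "fx", "fy", "cx", "cy" (pixels), "R" (3x3) and "t" (3): a world point X has camera coordinates R X + t; the wrist camera has in their place "hand_eye" (4x4, takes a point from camera to tool coordinates, whose origin is the TCP and whose axes are the flange's). Camera axes: x right, y down, z forward; pixel columns grow to the right and rows downward; lengths in m; the calibration is good to about 2 mm. A picture is of the moment at which its call begins: read the wrist's pose just before it. There is no depth.
- close_job(): hands the job in; it is judged then, once.
The state is a dict: "t": time; "joints": joint angles; "qvel": joint speeds; "joint_efforts": joint torques, N m; "tcp_pos": TCP position; "orientation": TCP orientation; "force": force on the tool from outside, world axes, zero at the start; "wrist_torque": the same for the moment, N m; "grip_width": opening from 0.0 (shut) to 1.0 (fully open); "grip_force": force on a finger pad.
Only numpy, scipy, OpenCV 4.12 (cv2) and the standard library are available. Lean on these libraries where they do the work, as an engineer would, in place of code of your own. Each camera call takes 0.05 s, during which the arm holds its last target. There are 200 camera calls.

## Working session

There is one attempt and no reset: what is moved stays moved. The work goes in short steps, Python scripts to look and compute and a tool call to move; the robot and the scene stay as the last step left them, time stands still between calls to the robot, and variables do not carry over. Pictures are saved under pics/ and viewed, at most 10 in all, crops included, and the job is handed in when it is done.

Besides the shell and the picture viewer there is one more tool, called after "Emit:" in YAML: its name, and indented under it one key for each argument. jog_arm: Moves the arm, as the interface text tells. Shifts and turns lie within -1 to 1; 1 stands for 0.25 m of shift or pi/4 rad of turn. Its arguments: {"type":"object","properties":{"steps":{"type":"array"},"grip_force":{"type":"number"}},"required":["steps"]}

```bash
mkdir -p pics; ls; python3 - <<'E'
from rig import *
import cv2,numpy as np,json
s=sense(); print(s)
d={}
for n in ["scene","top","wrist"]:
    c=read_camera(n); cv2.imwrite(f"pics/{n}0.png",c["img"][...,::-1]); d[n]={k:np.asarray(v).tolist() for k,v in c.items() if k!="img"}
    print(n,{k:np.round(v,4).tolist() for k,v in d[n].items()})
json.dump(d,open("cal.json","w"))
E
```

```text
pics
{'t': 0.0, 'joints': array([ 1.05591163e+00,  1.59014386e-01,  1.59821241e+00, -5.43814355e-06,
        1.38619754e+00, -2.10088808e-01]), 'qvel': array([-1.33543220e-03, -8.10006048e-05,  1.33280326e-04,  2.40318644e-04,
        3.92610218e-04, -1.12984449e-03]), 'joint_efforts': array([ 2.61228888e-04, -3.85582566e+01, -3.22110379e+01,  7.00647198e-02,
        3.80981388e-02, -1.30023018e-04]), 'tcp_pos': array([0.17226132, 0.54794259, 0.21364832]), 'orientation': array([-4.76821577e-01, -3.10454330e+00,  2.69265850e-03]), 'force': array([-0.41299592,  0.0049981 , -0.50417378]), 'wrist_torque': array([-0.03451016,  0.00032928, -0.00091419]), 'grip_force': 0.0, 'grip_width': 0.9989407817807385}
scene {'fx': 462.4988, 'fy': 462.4988, 'cx': 324.3881, 'cy': 242.3797, 'R': [[-0.5872, 0.8094, -0.0106], [0.6739, 0.4815, -0.5604], [-0.4485, -0.3362, -0.8282]], 't': [0.4456, -0.2438, 1.3766]}
top {'fx': 598.9977, 'fy': 598.9977, 'cx': 314.841, 'cy': 243.4243, 'R': [[-0.0273, -0.9996, 0.0023], [-0.9968, 0.027, -0.0755], [0.0754, -0.0044, -0.9971]], 't': [-0.1253, 0.568, 1.5125]}
wrist {'fx': 426.7835, 'fy': 426.7835, 'cx': 322.6676, 'cy': 237.9306, 'hand_eye': [[0.0004, -0.9581, -0.2864, 0.0819], [1.0, 0.0002, 0.0008, 0.0007], [-0.0007, -0.2864, 0.9581, -0.1697], [0.0, 0.0, 0.0, 1.0]]}
```

View pics/scene0.png

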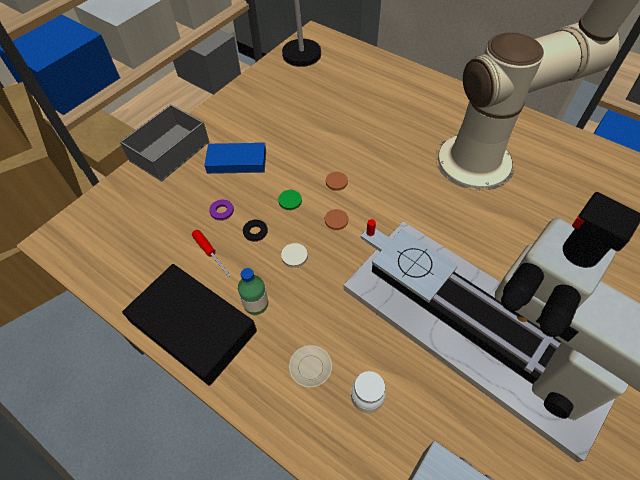

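View pics/top0.png

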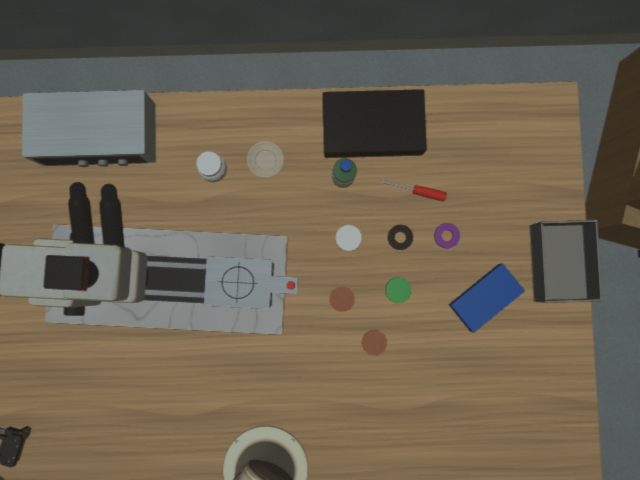

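Scene view: ceramic is at (294,254), clamp (255,230), coppers (336,219) and (337,181), crosshair (415,262) and knob (371,227). In the top view the ceramic is at (348,237), clamp (400,237), left copper (342,299), crosshair (238,282) and knob (291,285).

```bash
cat > h.py <<'E'
import numpy as np,cv2,json
from scipy.spatial.transform import Rotation as Ro
cal=json.load(open("cal.json"))
def cam(n,pose=None):
    c=cal[n];K=np.array([[c["fx"],0,c["cx"]],[0,c["fy"],c["cy"]],[0,0,1]])
    if n!="wrist": return K,np.array(c["R"]),np.array(c["t"])
    H=np.array(c["hand_eye"]);p,o=pose
    T=np.eye(4);T[:3,:3]=Ro.from_rotvec(o).as_matrix();T[:3,3]=p
    W=np.linalg.inv(T@H);return K,W[:3,:3],W[:3,3]
def tri(views):  # [(camtuple,(u,v))..]
    A=[];b=[]
    for (K,R,t),(u,v) in views:
        d=R.T@np.linalg.solve(K,[u,v,1]);d/=np.linalg.norm(d);o=-R.T@t
        P=np.eye(3)-np.outer(d,d);A.append(P);b.append(P@o)
    A=np.vstack(A);b=np.hstack(b);x=np.linalg.lstsq(A,b,rcond=None)[0]
    return x,np.linalg.norm(A@x-b)
def onz(c,uv,z):
    K,R,t=c;d=R.T@np.linalg.solve(K,[*uv,1]);o=-R.T@t
    return o+d*(z-o[2])/d[2]
def proj(c,X):
    K,R,t=c;q=K@(R@np.asarray(X)+t);return q[:2]/q[2]
def blob(img,uv,thr=40,r=40):
    m=np.zeros((482,642),np.uint8);im=cv2.GaussianBlur(img,(3,3),0).copy()
    cv2.floodFill(im,m,(int(uv[0]),int(uv[1])),0,(thr,)*3,(thr,)*3,cv2.FLOODFILL_FIXED_RANGE|cv2.FLOODFILL_MASK_ONLY|(255<<8)|4)
    m=m[1:-1,1:-1];cs=cv2.findContours(m,cv2.RETR_EXTERNAL,cv2.CHAIN_APPROX_NONE)[0]
    return cv2.fitEllipse(cv2.convexHull(max(cs,key=cv2.contourArea)))
E
python3 - <<'E'
from h import *
im={n:cv2.imread(f"pics/{n}0.png") for n in("scene","top")}
S={"ceramic":((294,254),(348,237)),"copper":((336,219),(342,299)),"clamp":((249,236),(392,240)),"green":((290,199),(398,290)),"cop2":((337,181),(374,342))}
for k,(a,b) in S.items():
    ea,eb=blob(im["scene"],a,30),blob(im["top"],b,30)
    x,r=tri([(cam("scene"),ea[0]),(cam("top"),eb[0])])
    print(k,np.round(ea[0]+ea[1],1),np.round(eb[0]+eb[1],1),x.round(4),round(r,4))
for k,a,b in[("mark",(415,262),(238,282)),("knob",(371,222),(291,285)),("bottle",(249,274),(346,166))]:
    x,r=tri([(cam("scene"),a),(cam("top"),b)]);print(k,x.round(4),round(r,4))
E
python3 - <<'E'
import cv2,numpy as np
a=cv2.imread("pics/scene0.png")[200:300,355:475];b=cv2.imread("pics/top0.png")[240:330,200:310]
a=cv2.resize(a,(480,400),interpolation=cv2.INTER_CUBIC);b=cv2.resize(b,(440,360),interpolation=cv2.INTER_CUBIC)
o=np.zeros((400,800,3),np.uint8);o[:,:400]=a[:,:400];o[:360,400:]=b[:,40:];cv2.imwrite("pics/mark.png",o)
E
```

```text
ceramic [294.  253.6  21.   25. ] [348.1 237.4  24.8  25.1] [ 0.5782 -0.2268  0.014 ] 0.0002
copper [336.  218.3  18.7  25.8] [317.1 295.7 464.  885.5] [ 0.4445 -0.1619  0.0689] 0.033
clamp [254.7 230.   20.7  23.7] [399.9 236.9  24.4  24.5] [ 0.5767 -0.3616  0.0068] 0.0003
green [289.5 198.6  17.1  21.9] [397.8 289.5  25.2  25.8] [ 0.4409 -0.3502  0.0118] 0.0002
cop2 [336.5 179.8  17.2  23.7] [319.1 297.7 459.7 910.7] [ 0.4413 -0.165   0.2095] 0.0323
mark [0.4696 0.0499 0.0915] 0.0015
knob [ 0.4588 -0.0809  0.1328] 0.0005
bottle [ 0.7371 -0.218   0.1419] 0.0026
```

View pics/mark.png

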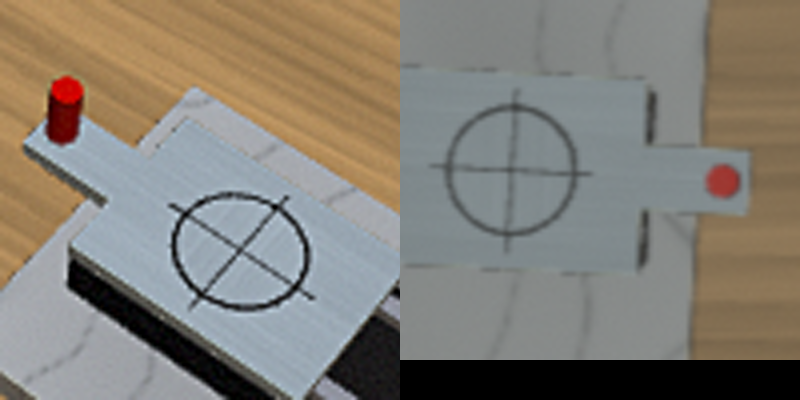

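Emit:
jog_arm:
  steps:
    - [1,-0.684,-0.707,-0.16,0,0,-0.387]
    - [1,-0.684,-0.707,-0.16,0,0,-0.387]
    - [1,-0.684,-0.707,-0.16,0,0,-0.387]
    - [1,-0.684,-0.707,-0.16,0,0,-0.387]
    - [1,-0.684,-0.707,-0.16,0,0,-0.387]
    - [1,-0.684,-0.707,-0.16,0,0,-0.387]

```text
t: 0.75
tcp_pos: [0.2851, 0.3252, 0.2555]
orientation: [0.011, 3.139, -0.001]
force: [0.6, 1.3, 0.9]
grip_width: 0.999
grip_force: 0.0
```

Emit:
jog_arm:
  steps:
    - [1,-0.2,-1,0,0,0,0]
    - [1,-0.2,-1,0,0,0,0]
    - [1,-0.2,-1,0,0,0,0]
    - [1,-0.2,-1,0,0,0,0]
    - [1,-0.2,-1,0,0,0,0]
    - [1,-0.2,-1,0,0,0,0]

```text
t: 1.35
tcp_pos: [0.3332, 0.0742, 0.2545]
orientation: [0.016, 3.141, -0.002]
force: [-0.7, 0.4, -0.3]
grip_width: 0.998
grip_force: 0.0
```

Emit:
jog_arm:
  steps:
    - [1,-0.4,-0.4,0,0,0,0]
    - [1,-0.4,-0.4,0,0,0,0]
    - [1,-0.4,-0.4,0,0,0,0]
    - [1,-0.4,-0.4,0,0,0,0]
    - [1,-0.4,-0.4,0,0,0,0]

```text
t: 1.85
tcp_pos: [0.4324, -0.0205, 0.2538]
orientation: [-0.001, -3.139, -0.002]
force: [0.1, 0.3, -0.1]
grip_width: 1.001
grip_force: 0.0
```

```bash
cat >> h.py <<'E'
def snap(tag):
    from rig import sense,read_camera
    s=sense();c=read_camera("wrist");cv2.imwrite(f"pics/{tag}.png",c["img"][...,::-1])
    json.dump([list(s["tcp_pos"]),list(s["orientation"])],open(f"pics/{tag}.json","w"))
    print(tag,s["t"],np.round(s["tcp_pos"],4),np.round(s["orientation"],4),np.round(s["force"],1),np.round(s["joints"],2))
def wcam(tag): return cam("wrist",[np.array(v) for v in json.load(open(f"pics/{tag}.json"))])
E
python3 -c "
from h import *
snap('w1')"
```

```text
w1 1.85 [ 0.4324 -0.0205  0.2538] [-6.0000e-04 -3.1395e+00 -2.4000e-03] [ 0.1  0.3 -0.1] [-0.33 -0.25  1.91  0.    1.48 -1.9 ]
```

View pics/w1.png

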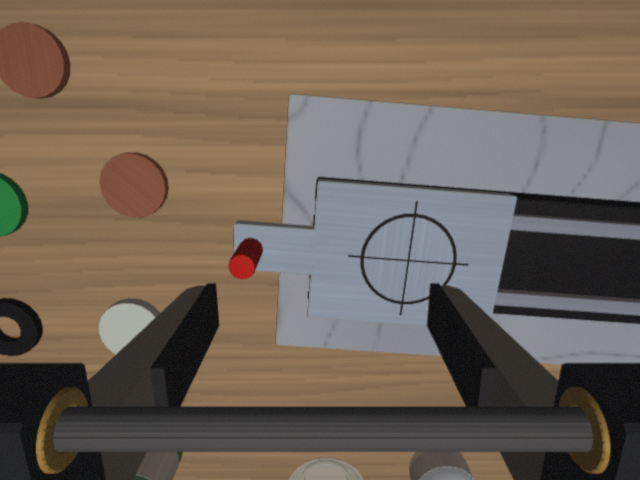

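Wrist view w1: crosshair is at (408,260), knob top (243,266), copper (137,184) and ceramic (130,328).

Emit:
jog_arm:
  steps:
    - [1,-0.56,-0.82,0,0,0,0]
    - [1,-0.56,-0.82,0,0,0,0]
    - [1,-0.56,-0.82,0,0,0,0]
    - [1,-0.56,-0.82,0,0,0,0]
    - [1,-0.56,-0.82,0,0,0,0]
    - [1,-0.56,-0.82,0,0,0,0]

```text
t: 2.5
tcp_pos: [0.5735, -0.2287, 0.2523]
orientation: [-0.004, -3.139, -0.001]
force: [-0.8, 1.2, -0.4]
grip_width: 0.998
grip_force: 0.0
```

```bash
python3 -c "
from h import *
snap('w2')"
```

```text
w2 2.5 [ 0.5735 -0.2287  0.2523] [-3.6000e-03 -3.1395e+00 -1.0000e-03] [-0.8  1.2 -0.4] [-0.57  0.25  1.42 -0.    1.48 -2.14]
```

View pics/w2.png

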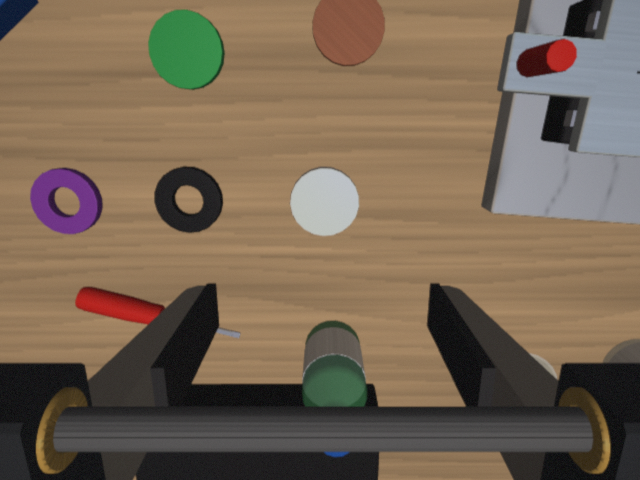

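Wrist view w2: ceramic is at (325,201), clamp (188,199), copper (348,28) and knob top (564,55).

```bash
python3 - <<'E'
from h import *
T=cv2.imread("pics/top0.png");S=cv2.imread("pics/scene0.png");W2=cv2.imread("pics/w2.png");W1=cv2.imread("pics/w1.png")
c1,c2=wcam("w1"),wcam("w2");ct,cs=cam("top"),cam("scene")
def show(k,V):
    x,r=tri(V);print(k,x.round(4),"res",[np.round(np.array(p)-proj(c,x),1).tolist() for c,p in V])
def e(i,p,t=25):
    q=blob(i,p,t);print("  ell",np.round(q[0]+q[1],1));return q[0]
show("ceramic",[(c2,e(W2,(325,201))),(cs,e(S,(294,254),30)),(ct,e(T,(348,237),30))])
show("clamp",[(c2,e(W2,(163,199))),(cs,e(S,(249,236),30)),(ct,e(T,(392,240),30))])
show("copper",[(c1,e(W1,(137,184),20)),(c2,(348,28)),(cs,e(S,(336,219),30)),(ct,(342,299))])
show("mark",[(c1,(408,260)),(cs,(414.6,262.1)),(ct,(237.4,282.1))])
show("knob",[(c1,(243,265.5)),(c2,(564,55)),(cs,(371.4,220.6)),(ct,(290.1,284.9))])
for n,c,p in[("c1",c1,(408,260)),("cs",cs,(414.6,262.1)),("ct",ct,(237.4,282.1))]: print(n,onz(c,p,.09).round(4))
print("cop z.012",onz(c1,(133,184),.012),onz(ct,(342,299),.012),onz(cs,(336,217.5),.012))
E
```

```text
ell [324.3 201.6  65.8  66.9]
  ell [294.  253.6  21.   25. ]
  ell [348.1 237.4  24.8  25.1]
ceramic [ 0.5775 -0.2267  0.0129] res [[0.8, -1.1], [-0.3, -0.1], [0.0, -0.3]]
  ell [188.3 198.9  63.3  67.6]
  ell [254.7 230.   20.7  23.7]
  ell [399.9 236.9  24.4  24.5]
clamp [ 0.576  -0.3617  0.0052] res [[0.9, -1.0], [-0.3, -0.2], [-0.0, -0.3]]
  ell [131.7 185.9  61.9  70.7]
  ell [336.  218.3  18.7  25.8]
copper [ 0.4209 -0.2058  0.0095] res [[0.3, -0.3], [1.0, 0.9], [-0.2, -0.1], [0.3, 0.2]]
mark [0.4693 0.0506 0.0907] res [[0.9, -0.7], [-0.2, -0.1], [0.0, -0.2]]
knob [ 0.4582 -0.0785  0.1369] res [[3.1, -2.3], [0.7, 1.0], [-0.6, -0.6], [0.3, -0.5]]
c1 [0.4689 0.0515 0.09  ]
cs [0.469  0.0499 0.09  ]
ct [0.4699 0.0506 0.09  ]
cop z.012 [ 0.41833948 -0.20284695  0.012     ] [ 0.42057617 -0.20634234  0.012     ] [ 0.42002067 -0.20697872  0.012     ]
```

Emit:
jog_arm:
  steps:
    - [1,-0.016,0.008,0.2,0,0,0]
    - [1,-0.016,0.008,0.4,0,0,0]
    - [1,-0.016,0.008,0.6,0,0,0]
    - [1,-0.016,0.008,0.8,0,0,0]
    - [1,-0.016,0.008,0.9,0,0,0]
    - [1,-0.016,0.008,0.96,0,0,0]
    - [1,-0.016,0.008,0.98,0,0,0]
    - [1,-0.016,0.008,0.98,0,0,0]

```text
t: 3.35
tcp_pos: [0.5769, -0.2241, 0.0109]
orientation: [-0.0, 3.14, -0.001]
force: [-0.0, -0.5, 0.0]
grip_width: 0.999
grip_force: 0.0
```

Emit:
jog_arm:
  steps:
    - [1,0,0,0.012,0,0,0]
    - [1,0,0,0.02,0,0,0]
    - [0.6,0,0,0.02,0,0,0]
    - [0.6,0,0,0.02,0,0,0]
    - [0.6,0,0,0.02,0,0,0]
    - [0.6,0,0,0.02,0,0,0]
  grip_force: 15

```text
t: 3.95
tcp_pos: [0.5764, -0.225, 0.0049]
orientation: [0.001, 3.141, -0.001]
force: [0.1, -0.4, 0.8]
grip_width: 0.735
grip_force: 15.0
```

```bash
python3 - <<'E'
from rig import *
for i in range(4):
    s=sense(); print(s["t"],s["tcp_pos"].round(4),s["force"].round(1),s["grip_width"],s["grip_force"])
E
```

```text
3.95 [ 0.5764 -0.225   0.0049] [ 0.1 -0.4  0.8] 0.7352567443518675 15.000012069940567
3.95 [ 0.5764 -0.225   0.0049] [ 0.1 -0.4  0.8] 0.7352567443518675 15.000012069940567
3.95 [ 0.5764 -0.225   0.0049] [ 0.1 -0.4  0.8] 0.7352567443518675 15.000012069940567
3.95 [ 0.5764 -0.225   0.0049] [ 0.1 -0.4  0.8] 0.7352567443518675 15.000012069940567
```

Emit:
jog_arm:
  steps:
    - [0.6,0,0,-0.1,0,0,0]
    - [0.6,0,0,-0.3,0,0,0]
    - [0.6,0,0,-0.5,0,0,0]
    - [0.6,0,0,-0.7,0,0,0]
    - [0.6,0.1,0.2,-0.7,0,0,0]
    - [0.6,0.2,0.36,-0.7,0,0,0]
    - [0.6,0.28,0.52,-0.7,0,0,0]
    - [0.6,0.34,0.68,-0.7,0,0,0]
    - [0.6,0.39,0.84,-0.7,0,0,0]
    - [0.6,0.43,0.96,-0.7,0,0,0]
    - [0.6,0.43,1.0,-0.7,0,0,0]
    - [0.6,0.43,1.0,-0.7,0,0,0]
  grip_force: 20

```text
t: 5.15
tcp_pos: [0.4689, 0.0262, 0.1796]
orientation: [-0.002, 3.141, -0.0]
force: [-0.2, -0.5, -0.7]
grip_width: 0.734
grip_force: 20.0
```

```bash
python3 - <<'E'
from rig import *
from h import *
s=sense(); print(s["t"],s["tcp_pos"].round(4),s["orientation"].round(4),s["force"].round(1),s["grip_width"])
snap("w3")
E
```

```text
5.15 [0.4689 0.0262 0.1796] [-2.1000e-03  3.1414e+00 -3.0000e-04] [-0.2 -0.5 -0.7] 0.7340582890795326
w3 5.15 [0.4689 0.0262 0.1796] [-2.1000e-03  3.1414e+00 -3.0000e-04] [-0.2 -0.5 -0.7] [-0.2  -0.09  1.92 -0.    1.31 -1.77]
```

View pics/w3.png

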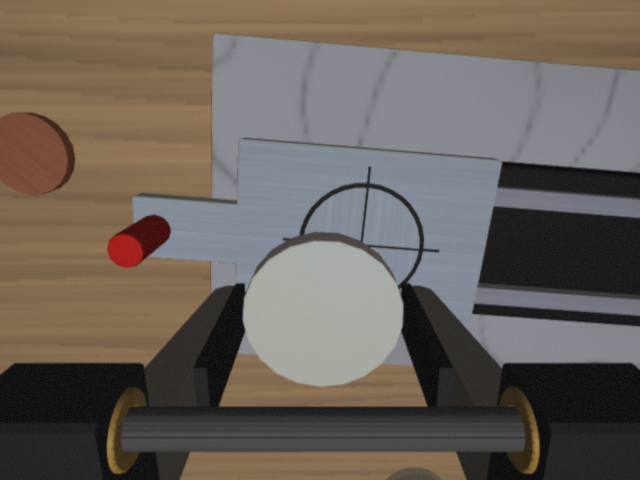

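In w3 the held disc's top is centred near (323,309), and the crosshair is at about (364,245), with its left side hidden by the disc.

```bash
python3 - <<'E'
from h import *
c=wcam("w3");W=cv2.imread("pics/w3.png")
q=blob(W,(323,309),25);print(q)
for z in(.186,.190):print(onz(c,q[0],z).round(4))
print("mark",onz(c,(364.5,245),.09).round(4))
# direction of track: lines
a,b=onz(c,(284,239),.09),onz(c,(438,251),.09);print("y' dir deg off y",np.degrees(np.arctan2((b-a)[0],(b-a)[1])))
c1=wcam("w1");a,b=onz(c1,(349,256),.09),onz(c1,(468,265),.09);print(np.degrees(np.arctan2((b-a)[0],(b-a)[1])))
E
```

```text
((322.7840270996094, 313.3397521972656), (143.8050079345703, 159.87136840820312), 89.25039672851562)
[0.4689 0.0271 0.186 ]
[0.4669 0.0271 0.19  ]
mark [0.4691 0.0537 0.09  ]
y' dir deg off y 4.570132471000929
4.599364911196296
```

Emit:
jog_arm:
  steps:
    - [0.6,0,0.1,0.0,0,0,0]
    - [0.6,0,0.1,0.08,0,0,0]
    - [0.6,0,0.1,0.16,0,0,0]
    - [0.6,0,0.1,0.24,0,0,0]
    - [0.6,0,0.1,0.28,0,0,0]
    - [0.6,0,0.1,0.31,0,0,0]
    - [0.6,0,0.1,0.31,0,0,0]
    - [0.6,0,0.1,0.31,0,0,0]

```text
t: 6.0
tcp_pos: [0.4696, 0.05, 0.1028]
orientation: [0.002, 3.14, -0.0]
force: [1.2, -0.3, -1.0]
grip_width: 0.729
grip_force: 20.0
```

Emit:
jog_arm:
  steps:
    - [0.6,0,0.004,0.01,0,0,0]
    - [0.6,0,0.004,0.018,0,0,0]
    - [0.6,0,0.004,0.024,0,0,0]
    - [0.6,0,0.004,0.026,0,0,0]
    - [0.6,0,0.004,0.026,0,0,0]

```text
t: 6.5
tcp_pos: [0.4688, 0.0514, 0.0956]
orientation: [-0.001, -3.141, -0.0]
force: [-0.5, 0.3, -1.9]
grip_width: 0.727
grip_force: 20.0
```

Emit:
jog_arm:
  steps:
    - [0.6,0,0,0.002,0,0,0]
    - [0.6,0,0,0.004,0,0,0]
    - [0.6,0,0,0.004,0,0,0]

```text
t: 6.8
tcp_pos: [0.469, 0.0514, 0.0949]
orientation: [0.001, 3.141, -0.0]
force: [-0.7, 0.5, 0.4]
grip_width: 0.735
grip_force: 20.0
```

Emit:
jog_arm:
  steps:
    - [0.6,0,0,0.002,0,0,0]
    - [0.6,0,0,0.004,0,0,0]
    - [0.6,0,0,0.004,0,0,0]

```text
t: 7.1
tcp_pos: [0.4691, 0.0514, 0.0948]
orientation: [-0.001, -3.141, 0.0]
force: [-4.8, 0.9, 8.6]
grip_width: 0.726
grip_force: 20.0
```

Emit:
jog_arm:
  steps:
    - [0.75,0,0,-0.004,0,0,0]
    - [0.9,0,0,-0.004,0,0,0]
    - [1,0,0,-0.004,0,0,0]
    - [1,0,0,-0.004,0,0,0]
    - [1,0,0,-0.06,0,0,0]
    - [1,0,0,-0.24,0,0,0]
    - [1,0,0,-0.44,0,0,0]
    - [1,0,0,-0.6,0,0,0]
    - [1,0,0,-0.6,0,0,0]

```text
t: 8.0
tcp_pos: [0.4725, 0.0509, 0.2503]
orientation: [0.001, 3.129, -0.003]
force: [0.8, 0.4, -0.0]
grip_width: 0.999
grip_force: 0.0
```

```bash
python3 - <<'E'
from h import *
snap("w4");c=wcam("w4");W=cv2.imread("pics/w4.png")
p=proj(c,(.469,.051,.104));q=blob(W,p,25);print(p,q,onz(c,q[0],.104))
o=W[150:400,200:520];cv2.imwrite("pics/w4c.png",cv2.resize(o,None,fx=2,fy=2,interpolation=cv2.INTER_CUBIC))
E
```

```text
w4 8.0 [0.4725 0.0509 0.2503] [ 1.2000e-03  3.1294e+00 -2.8000e-03] [ 0.8  0.4 -0. ] [-0.15 -0.14  1.83  0.    1.44 -1.72]
[321.83183511 215.48135179] ((323.64422607421875, 214.9047088623047), (83.16890716552734, 87.00504302978516), 85.99019622802734) [0.46854809 0.05237855 0.104     ]
```

View pics/w4c.png

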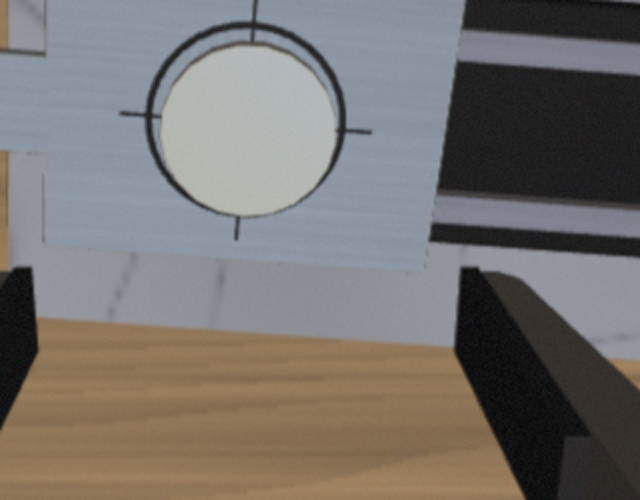

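w4 crop: the crosshair circle is centred near (246.5,120) and the ceramic's top near (249.5,129).

```bash
python3 - <<'E'
from h import *
c=wcam("w4");print("mark",onz(c,(323,210),.09).round(4),"disc",onz(c,(324.3,214.5),.104).round(4))
W=cv2.imread("pics/w4.png")
# reproject circle of 80mm about candidate marks, check darkness
g=cv2.cvtColor(W,cv2.COLOR_BGR2GRAY).astype(np.float32);best=[]
a=np.linspace(0,2*np.pi,120,endpoint=False)
from itertools import product
for x,y in product(np.arange(.46,.480,.0005),np.arange(.042,.060,.0005)):
    P=np.array([proj(c,(x+.039*np.cos(t),y+.039*np.sin(t),.09)) for t in a],np.float32)
    best.append((np.median(cv2.remap(g,P[:,0].copy(),P[:,1].copy(),cv2.INTER_LINEAR)),x,y))
print(sorted(best)[:5])
E
```

```text
mark [0.4681 0.0519 0.09  ] disc [0.4682 0.0529 0.104 ]
[(np.float32(51.302734), np.float64(0.47000000000000003), np.float64(0.05150000000000001)), (np.float32(51.657227), np.float64(0.46950000000000003), np.float64(0.05150000000000001)), (np.float32(52.234863), np.float64(0.46950000000000003), np.float64(0.05200000000000001)), (np.float32(52.535156), np.float64(0.46900000000000003), np.float64(0.05150000000000001)), (np.float32(52.564453), np.float64(0.47000000000000003), np.float64(0.05100000000000001))]
```

Emit:
jog_arm:
  steps:
    - [1,0.208,-1,0,0,0,0]
    - [1,0.208,-1,0,0,0,0]
    - [1,0.208,-1,0,0,0,0]
    - [1,0.208,-1,0,0,0,0]
    - [1,0.208,-1,0,0,0,0]
    - [1,0.208,-1,0,0,0,0]
    - [1,0.208,-1,0,0,0,0]
    - [1,0.208,-1,0,0,0,0]

```text
t: 8.85
tcp_pos: [0.4165, -0.1972, 0.2424]
orientation: [-0.0, -3.14, -0.003]
force: [-0.4, -0.6, 0.4]
grip_width: 1.001
grip_force: 0.0
```

```bash
python3 - <<'E'
from h import *
snap("w5");c=wcam("w5");W=cv2.imread("pics/w5.png")
p=proj(c,(.4205,-.206,.012));q=blob(W,p,22);print(p,q,onz(c,q[0],.012))
E
```

```text
w5 8.85 [ 0.4165 -0.1972  0.2424] [-2.0000e-04 -3.1402e+00 -3.1000e-03] [-0.4 -0.6  0.4] [-0.71 -0.16  1.86  0.    1.44 -2.28]
[311.91148104 204.4353691 ] ((319.3809814453125, 211.18710327148438), (73.64193725585938, 136.44534301757812), 96.41873931884766) [ 0.42711412 -0.19887081  0.012     ]
```

```bash
python3 - <<'E'
from h import *
c=wcam("w5");W=cv2.imread("pics/w5.png")
a=cv2.GaussianBlur(cv2.cvtColor(W,cv2.COLOR_BGR2LAB)[...,1],(5,5),0)
print(a[204,312],a[204,420],a[140,312])
t,m=cv2.threshold(a[130:280,240:390],0,255,cv2.THRESH_OTSU);print(t)
cs=max(cv2.findContours(m,cv2.RETR_EXTERNAL,cv2.CHAIN_APPROX_NONE)[0],key=cv2.contourArea)
e=cv2.fitEllipse(cs);u=np.array(e[0])+[240,130];print(e[1],u,onz(c,u,.012))
E
```

```text
146 135 135
139.0
(64.34404754638672, 65.12238311767578) [313.27685547 202.94834137] [ 0.41905228 -0.20468591  0.012     ]
```

Emit:
jog_arm:
  steps:
    - [1,-0.014,-0.032,0.2,0,0,0]
    - [1,-0.014,-0.032,0.4,0,0,0]
    - [1,-0.014,-0.032,0.6,0,0,0]
    - [1,-0.014,-0.032,0.78,0,0,0]
    - [1,-0.014,-0.032,0.87,0,0,0]
    - [1,-0.014,-0.032,0.91,0,0,0]
    - [1,-0.014,-0.032,0.93,0,0,0]
    - [1,-0.014,-0.032,0.93,0,0,0]

```text
t: 9.7
tcp_pos: [0.421, -0.2064, 0.0118]
orientation: [-0.0, 3.141, -0.001]
force: [-0.1, 0.2, 0.6]
grip_width: 1.002
grip_force: 0.0
```

Emit:
jog_arm:
  steps:
    - [1,0.004,0,0.018,0,0,0]
    - [1,0.004,0,0.026,0,0,0]
    - [0.6,0.004,0,0.026,0,0,0]
    - [0.6,0.004,0,0.026,0,0,0]
    - [0.6,0.004,0,0.026,0,0,0]
    - [0.6,0.004,0,0.026,0,0,0]
  grip_force: 20

```text
t: 10.3
tcp_pos: [0.4193, -0.2065, 0.0048]
orientation: [0.002, 3.141, 0.0]
force: [-0.2, 0.3, 1.2]
grip_width: 0.687
grip_force: 20.0
```

Emit:
jog_arm:
  steps:
    - [0.6,0,0,-0.1,0,0,0]
    - [0.6,0,0,-0.3,0,0,0]
    - [0.6,0,0,-0.5,0,0,0]
    - [0.6,0,0,-0.7,0,0,0]
    - [0.6,-0.04,0.18,-0.72,0,0,0]
    - [0.6,-0.08,0.36,-0.72,0,0,0]
    - [0.6,-0.12,0.54,-0.72,0,0,0]
    - [0.6,-0.16,0.72,-0.72,0,0,0]
    - [0.6,-0.18,0.88,-0.72,0,0,0]
    - [0.6,-0.196,0.97,-0.72,0,0,0]
    - [0.6,-0.196,1.0,-0.72,0,0,0]
    - [0.6,-0.196,1.0,-0.72,0,0,0]

```text
t: 11.5
tcp_pos: [0.4677, 0.044, 0.1838]
orientation: [0.001, -3.14, 0.0]
force: [-0.0, 0.4, -4.5]
grip_width: 0.69
grip_force: 20.0
```

Emit:
jog_arm:
  steps:
    - [0.6,-0.004,0.029,0.04,0,0,0]
    - [0.6,-0.004,0.029,0.12,0,0,0]
    - [0.6,-0.004,0.029,0.2,0,0,0]
    - [0.6,-0.004,0.029,0.24,0,0,0]
    - [0.6,-0.004,0.029,0.27,0,0,0]
    - [0.6,-0.004,0.029,0.27,0,0,0]
    - [0.6,-0.004,0.029,0.27,0,0,0]

```text
t: 12.2
tcp_pos: [0.4699, 0.0504, 0.1177]
orientation: [0.002, 3.141, -0.0]
force: [-0.4, 0.1, -3.4]
grip_width: 0.689
grip_force: 20.0
```

```bash
python3 - <<'E'
from h import *
snap("w6");c=wcam("w6");W=cv2.imread("pics/w6.png")
p=proj(c,(.469,.051,.124));a=cv2.GaussianBlur(cv2.cvtColor(W,cv2.COLOR_BGR2LAB)[...,1],(5,5),0)
x,y=int(p[0]),int(p[1]);m=(a[:440]>139).astype(np.uint8)
n,l,s,ce=cv2.connectedComponentsWithStats(m);k=l[y,x];print(p,s[k],ce[k])
cs=max(cv2.findContours((l==k).astype(np.uint8),cv2.RETR_EXTERNAL,cv2.CHAIN_APPROX_NONE)[0],key=cv2.contourArea);e=cv2.fitEllipse(cs);print(e,onz(c,e[0],.124))
E
```

```text
w6 12.2 [0.4699 0.0504 0.1177] [ 2.0000e-03  3.1406e+00 -3.0000e-04] [-0.4  0.1 -3.4] [-0.15 -0.01  1.98 -0.    1.17 -1.72]
[322.12359021 311.04296779] [  248   241   149   138 16012] [322.68217587 310.08930802]
((322.6786193847656, 310.08184814453125), (136.658935546875, 147.3278350830078), 88.08260345458984) [0.46855501 0.05123416 0.124     ]
```

Emit:
jog_arm:
  steps:
    - [0.6,0,0,0.012,0,0,0]
    - [0.6,0,0,0.022,0,0,0]
    - [0.6,0,0,0.028,0,0,0]
    - [0.6,0,0,0.03,0,0,0]
    - [0.6,0,0,0.03,0,0,0]

```text
t: 12.75
tcp_pos: [0.4693, 0.0507, 0.1095]
orientation: [-0.001, -3.141, -0.0]
force: [-0.5, 0.9, -4.2]
grip_width: 0.684
grip_force: 20.0
```

Emit:
jog_arm:
  steps:
    - [0.6,0,0,0.002,0,0,0]
    - [0.6,0,0,0.004,0,0,0]
    - [0.6,0,0,0.004,0,0,0]

```text
t: 13.05
tcp_pos: [0.4695, 0.0507, 0.1088]
orientation: [0.001, 3.141, -0.0]
force: [-0.4, -0.8, -2.5]
grip_width: 0.689
grip_force: 20.0
```

Emit:
jog_arm:
  steps:
    - [0.6,0,0,0.002,0,0,0]
    - [0.6,0,0,0.004,0,0,0]
    - [0.6,0,0,0.004,0,0,0]

```text
t: 13.35
tcp_pos: [0.4696, 0.0506, 0.1087]
orientation: [0.001, 3.141, -0.0]
force: [-4.2, -0.2, 6.5]
grip_width: 0.687
grip_force: 20.0
```

Contact. I'll release, lift, and go on towards the clamp.

Emit:
jog_arm:
  steps:
    - [0.72,0,0,-0.004,0,0,0]
    - [0.88,0,0,-0.004,0,0,0]
    - [1,0,0,-0.004,0,0,0]
    - [1,0,0,-0.004,0,0,0]
    - [1,0,0,-0.06,0,0,0]
    - [1,0,0,-0.24,0,0,0]
    - [1,0,0,-0.44,0,0,0]
    - [1,0,0,-0.54,0,0,0]
    - [1,0,0,-0.54,0,0,0]

```text
t: 14.25
tcp_pos: [0.4721, 0.0503, 0.2474]
orientation: [0.001, 3.132, -0.002]
force: [0.4, 0.0, -0.1]
grip_width: 1.002
grip_force: 0.0
```

```bash
python3 - <<'E'
from h import *
snap("w7");c=wcam("w7");W=cv2.imread("pics/w7.png")
p=proj(c,(.469,.051,.116));a=cv2.GaussianBlur(cv2.cvtColor(W,cv2.COLOR_BGR2LAB)[...,1],(5,5),0)
n,l,s,ce=cv2.connectedComponentsWithStats((a[:440]>139).astype(np.uint8));k=l[int(p[1]),int(p[0])]
cs=max(cv2.findContours((l==k).astype(np.uint8),cv2.RETR_EXTERNAL,cv2.CHAIN_APPROX_NONE)[0],key=cv2.contourArea);e=cv2.fitEllipse(cs);print(p,e,onz(c,e[0],.116))
E
```

```text
w7 14.25 [0.4721 0.0503 0.2474] [ 1.2000e-03  3.1324e+00 -2.2000e-03] [ 0.4  0.  -0.1] [-0.15 -0.14  1.83 -0.    1.44 -1.72]
[322.60353809 221.55235048] ((323.36138916015625, 221.43028259277344), (82.28665161132812, 84.24492645263672), 85.47479248046875) [0.46890816 0.05155171 0.116     ]
```

Emit:
jog_arm:
  steps:
    - [1,-0.2,-1,0,0,0,0]
    - [1,-0.2,-1,0,0,0,0]
    - [1,-0.2,-1,0,0,0,0]
    - [1,-0.2,-1,0,0,0,0]
    - [1,-0.2,-1,0,0,0,0]
    - [1,-0.2,-1,0,0,0,0]

```text
t: 14.9
tcp_pos: [0.5182, -0.2037, 0.2396]
orientation: [-0.01, -3.138, -0.001]
force: [-0.4, 0.7, 0.4]
grip_width: 0.996
grip_force: 0.0
```

Emit:
jog_arm:
  steps:
    - [1,-0.232,-0.632,0,0,0,0]
    - [1,-0.232,-0.632,0,0,0,0]
    - [1,-0.232,-0.632,0,0,0,0]
    - [1,-0.232,-0.632,0,0,0,0]
    - [1,-0.232,-0.632,0,0,0,0]
    - [1,-0.232,-0.632,0,0,0,0]

```text
t: 15.5
tcp_pos: [0.5766, -0.3558, 0.2408]
orientation: [-0.001, -3.139, -0.004]
force: [0.3, 0.2, 0.2]
grip_width: 0.997
grip_force: 0.0
```

```bash
cat >> h.py <<'E'
def dark(tag,X,thr=60):
    c=wcam(tag);p=proj(c,X);g=cv2.GaussianBlur(cv2.imread(f"pics/{tag}.png"),(3,3),0).max(2)
    m=(g<thr).astype(np.uint8)
    for f in cv2.findContours(m,cv2.RETR_EXTERNAL,cv2.CHAIN_APPROX_NONE)[0]:
        if cv2.contourArea(f)>800:
            e=cv2.fitEllipse(f)
            if np.hypot(*(np.array(e[0])-p))<40: print(p,e,onz(c,e[0],X[2]).round(4))
E
python3 - <<'E'
from h import *
snap("w8");dark("w8",(.576,-.3617,.012))
E
```

```text
w8 15.5 [ 0.5766 -0.3558  0.2408] [-6.0000e-04 -3.1394e+00 -4.3000e-03] [0.3 0.2 0.2] [-0.73  0.41  1.24  0.    1.5  -2.3 ]
[314.72596411 200.24175656] ((316.2403259277344, 197.89720153808594), (65.5108413696289, 65.71298217773438), 146.71327209472656) [ 0.5737 -0.3603  0.012 ]
```

Emit:
jog_arm:
  steps:
    - [1,0.004,-0.02,0.2,0,0,0]
    - [1,0.004,-0.02,0.4,0,0,0]
    - [1,0.004,-0.02,0.6,0,0,0]
    - [1,0.004,-0.02,0.78,0,0,0]
    - [1,0.004,-0.02,0.87,0,0,0]
    - [1,0.004,-0.02,0.91,0,0,0]
    - [1,0.004,-0.02,0.925,0,0,0]
    - [1,0.004,-0.02,0.925,0,0,0]

```text
t: 16.35
tcp_pos: [0.5769, -0.3624, 0.0128]
orientation: [0.0, 3.14, -0.002]
force: [0.5, -0.5, 0.1]
grip_width: 1.001
grip_force: 0.0
```

Emit:
jog_arm:
  steps:
    - [1,0.006,0,0.02,0,0,0]
    - [1,0.006,0,0.03,0,0,0]
    - [0.6,0.006,0,0.03,0,0,0]
    - [0.6,0.006,0,0.03,0,0,0]
    - [0.6,0.006,0,0.03,0,0,0]
    - [0.6,0.006,0,0.03,0,0,0]
  grip_force: 15

```text
t: 16.95
tcp_pos: [0.5747, -0.3624, 0.0041]
orientation: [0.001, 3.141, -0.0]
force: [-0.1, 0.3, 1.4]
grip_width: 0.708
grip_force: 15.0
```

Emit:
jog_arm:
  steps:
    - [0.6,0,0,-0.1,0,0,0]
    - [0.6,0,0,-0.3,0,0,0]
    - [0.6,0,0,-0.5,0,0,0]
    - [0.6,0,0,-0.7,0,0,0]
    - [0.6,0.04,0.18,-0.76,0,0,0]
    - [0.6,0.08,0.36,-0.76,0,0,0]
    - [0.6,0.12,0.54,-0.76,0,0,0]
    - [0.6,0.16,0.72,-0.76,0,0,0]
    - [0.6,0.2,0.9,-0.76,0,0,0]
    - [0.6,0.24,1.0,-0.76,0,0,0]
  grip_force: 20

```text
t: 17.95
tcp_pos: [0.5137, -0.1092, 0.1935]
orientation: [0.002, -3.141, -0.002]
force: [0.2, -0.6, -1.7]
grip_width: 0.702
grip_force: 20.0
```

Emit:
jog_arm:
  steps:
    - [0.6,0.05,0.16,0,0,0,0]
    - [0.6,0.1,0.32,0,0,0,0]
    - [0.6,0.14,0.46,0,0,0,0]
    - [0.6,0.18,0.58,0,0,0,0]
    - [0.6,0.18,0.64,0,0,0,0]
    - [0.6,0.18,0.64,0,0,0,0]
    - [0.6,0.18,0.64,0,0,0,0]

```text
t: 18.65
tcp_pos: [0.4699, 0.0474, 0.1938]
orientation: [-0.0, -3.142, 0.001]
force: [0.5, 0.2, -1.5]
grip_width: 0.703
grip_force: 20.0
```

Emit:
jog_arm:
  steps:
    - [0.6,0.002,0.014,0.04,0,0,0]
    - [0.6,0.002,0.014,0.12,0,0,0]
    - [0.6,0.002,0.014,0.2,0,0,0]
    - [0.6,0.002,0.014,0.24,0,0,0]
    - [0.6,0.002,0.014,0.26,0,0,0]
    - [0.6,0.002,0.014,0.26,0,0,0]
    - [0.6,0.002,0.014,0.26,0,0,0]

```text
t: 19.35
tcp_pos: [0.47, 0.0509, 0.1295]
orientation: [0.002, 3.14, -0.0]
force: [0.3, 0.0, -0.8]
grip_width: 0.705
grip_force: 20.0
```

```bash
python3 - <<'E'
from h import *
snap("w9");c=wcam("w9");W=cv2.imread("pics/w9.png")
# clamp hole: ellipse of bright interior around the expected centre
p=proj(c,(.469,.051,.138));print(p)
g=cv2.GaussianBlur(W,(3,3),0).max(2);m=(g>50).astype(np.uint8)
n,l,s,ce=cv2.connectedComponentsWithStats(m,connectivity=4);k=l[int(p[1]),int(p[0])];print(s[k],ce[k],onz(c,ce[k],.136))
cv2.imwrite("pics/w9c.png",cv2.resize(W[180:430,180:500],None,fx=2,fy=2,interpolation=cv2.INTER_CUBIC))
E
```

```text
w9 19.35 [0.47   0.0509 0.1295] [ 1.8000e-03  3.1403e+00 -3.0000e-04] [ 0.3  0.  -0.8] [-0.15 -0.03  1.97 -0.    1.2  -1.72]
[320.79638931 313.10961463]
[ 288  281   70   56 3001] [322.63712096 308.30223259] [0.46778083 0.0517681  0.136     ]
```

View pics/w9c.png

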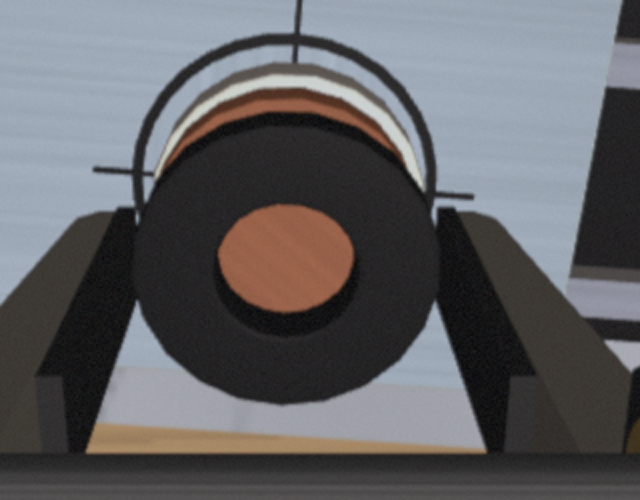

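The clamp's top is centred near crop (286.5,263), about 1 mm from target and level over the stack. I'll lower it.

Emit:
jog_arm:
  steps:
    - [0.6,0,0,0.012,0,0,0]
    - [0.6,0,0,0.024,0,0,0]
    - [0.6,0,0,0.03,0,0,0]
    - [0.6,0,0,0.032,0,0,0]
    - [0.6,0,0,0.032,0,0,0]

```text
t: 19.9
tcp_pos: [0.4693, 0.0512, 0.1208]
orientation: [-0.001, -3.141, -0.0]
force: [-0.3, 0.1, -0.8]
grip_width: 0.701
grip_force: 20.0
```

Emit:
jog_arm:
  steps:
    - [0.6,0,0,0.002,0,0,0]
    - [0.6,0,0,0.004,0,0,0]
    - [0.6,0,0,0.004,0,0,0]

```text
t: 20.2
tcp_pos: [0.4695, 0.0511, 0.1201]
orientation: [0.001, 3.141, -0.0]
force: [0.1, -0.9, -0.8]
grip_width: 0.703
grip_force: 20.0
```

Emit:
jog_arm:
  steps:
    - [0.6,0,0,0.002,0,0,0]
    - [0.6,0,0,0.004,0,0,0]
    - [0.6,0,0,0.004,0,0,0]

```text
t: 20.5
tcp_pos: [0.4696, 0.0511, 0.1199]
orientation: [0.001, 3.141, -0.0]
force: [-4.5, 0.3, 7.4]
grip_width: 0.708
grip_force: 20.0
```

Emit:
jog_arm:
  steps:
    - [0.74,0,0,-0.004,0,0,0]
    - [0.9,0,0,-0.004,0,0,0]
    - [1,0,0,-0.004,0,0,0]
    - [1,0,0,-0.004,0,0,0]
    - [1,0,0,-0.06,0,0,0]
    - [1,0,0,-0.24,0,0,0]
    - [1,0,0,-0.44,0,0,0]
    - [1,0,0,-0.5,0,0,0]
    - [1,0,0,-0.5,0,0,0]

```text
t: 21.4
tcp_pos: [0.4713, 0.0509, 0.247]
orientation: [0.001, 3.135, -0.001]
force: [0.1, 0.2, -0.6]
grip_width: 0.999
grip_force: 0.0
```

```bash
python3 - <<'E'
from h import *
snap("wa");dark("wa",(.469,.051,.128))
c=wcam("wa");print("knob px",proj(c,(.4586,-.0786,.135)))
E
```

```text
wa 21.4 [0.4713 0.0509 0.247 ] [ 1.3000e-03  3.1351e+00 -1.4000e-03] [ 0.1  0.2 -0.6] [-0.15 -0.14  1.83  0.    1.44 -1.72]
[321.60111296 227.69087661] ((322.4921569824219, 217.2551727294922), (97.6651840209961, 105.72634887695312), 174.66006469726562) [0.4615 0.0516 0.128 ]
knob px [130.52163072 215.75958506]
```

Emit:
jog_arm:
  steps:
    - [0.5,0.07,-0.18,0,0,0,0]
    - [0,0.07,-0.36,0,0,0,0]
    - [0,0.07,-0.54,0,0,0,0]
    - [0,0.07,-0.72,0,0,0,0]
    - [0,0.07,-0.8,0,-0.15,0,0]
    - [0,0.07,-0.8,0,-0.333,0,0]
    - [0,0.07,-0.8,0,-0.333,0,0]
    - [0,0.07,-0.8,0,-0.333,0,0]

```text
t: 22.25
tcp_pos: [0.4508, -0.1487, 0.2417]
orientation: [-0.005, -3.112, -0.411]
force: [-0.5, 1.1, -0.2]
grip_width: 0.327
grip_force: 0.0
```

```bash
python3 - <<'E'
from h import *
from rig import *
s=sense();print(s["t"],s["tcp_pos"].round(4),s["grip_width"]);M=Ro.from_rotvec(s["orientation"]).as_matrix();print(M.round(3))
for T in[(.454,-.137,.102),]: print((M.T@(np.array(T)-s["tcp_pos"])/.25).round(3))
print("push unit (50mm along y')",(M.T@np.array([.0798,.9968,0])*.05/.25).round(4))
E
```

```text
22.25 [ 0.4508 -0.1487  0.2417] 0.32690871751049544
[[-1.     0.003 -0.003]
 [ 0.003  0.966  0.259]
 [ 0.003  0.259 -0.966]]
[-0.015 -0.1    0.552]
push unit (50mm along y') [-0.0155  0.1926  0.0517]
```

Emit:
jog_arm:
  steps:
    - [0,-0.015,-0.1,0.1,0,0,0]
    - [0,-0.015,-0.1,0.26,0,0,0]
    - [0,-0.015,-0.1,0.4,0,0,0]
    - [0,-0.015,-0.1,0.5,0,0,0]
    - [0,-0.015,-0.1,0.54,0,0,0]
    - [0,-0.015,-0.1,0.54,0,0,0]

```text
t: 22.85
tcp_pos: [0.4547, -0.136, 0.1059]
orientation: [0.002, -3.112, -0.411]
force: [0.6, -0.5, 1.2]
grip_width: 0.003
grip_force: 0.0
```

```bash
python3 - <<'E'
from h import *
from rig import *
s=sense();print(s["t"],s["tcp_pos"].round(4),s["orientation"].round(3),s["grip_width"],s["force"].round(1))
c=wcam("wa");W=cv2.imread("pics/wa.png");p=proj(c,(.469,.051,.116))
a=cv2.GaussianBlur(cv2.cvtColor(W,cv2.COLOR_BGR2LAB)[...,1],(3,3),0);n,l,st,ce=cv2.connectedComponentsWithStats((a>139).astype(np.uint8));k=l[int(p[1]),int(p[0])];print(p,st[k],ce[k],onz(c,ce[k],.122))
T=read_camera("top")["img"][...,::-1];S=read_camera("scene")["img"][...,::-1];o=np.hstack([cv2.resize(S[190:310,340:460],(400,400),interpolation=cv2.INTER_CUBIC),cv2.resize(T[220:340,200:320],(400,400),interpolation=cv2.INTER_CUBIC)]);cv2.imwrite("pics/chk.png",o)
E
```

```text
22.85 [ 0.4547 -0.136   0.1059] [ 2.000e-03 -3.112e+00 -4.110e-01] 0.003360736450642559 [ 0.6 -0.5  1.2]
[321.64466244 223.24566766] [ 303  209   41   37 1192] [323.09228188 226.86744966] [0.47006864 0.05204961 0.122     ]
```

View pics/chk.png

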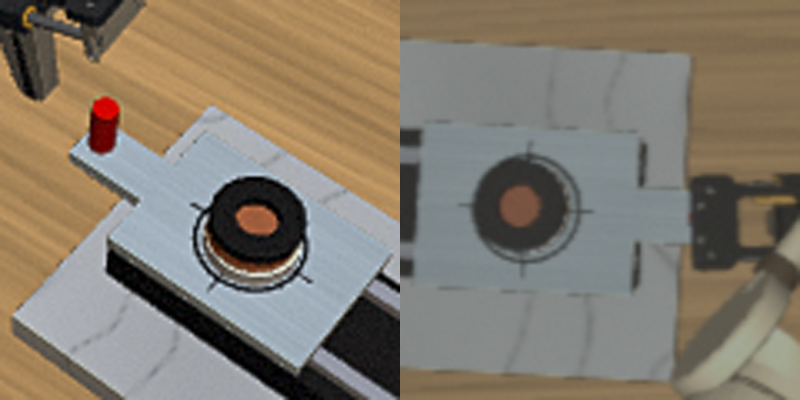

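Emit:
jog_arm:
  steps:
    - [0,-0.003,0.039,0.01,0,0,0]
    - [0,-0.006,0.077,0.021,0,0,0]
    - [0,-0.008,0.096,0.026,0,0,0]
    - [0,-0.009,0.108,0.029,0,0,0]
    - [0,-0.01,0.119,0.032,0,0,0]
    - [0,-0.011,0.131,0.035,0,0,0]
    - [0,-0.012,0.146,0.039,0,0,0]
    - [0,-0.013,0.166,0.044,0,0,0]
    - [0,-0.015,0.189,0.051,0,0,0]
    - [0,-0.017,0.216,0.058,0,0,0]
    - [0,-0.02,0.247,0.066,0,0,0]
    - [0,-0.022,0.277,0.074,0,0,0]

```text
t: 24.15
tcp_pos: [0.4612, -0.0658, 0.107]
orientation: [0.001, 3.114, 0.409]
force: [0.3, -2.9, -1.8]
grip_width: 0.002
grip_force: 1.6
```

Emit:
jog_arm:
  steps:
    - [0,-0.0025,0.031,0.0085,0,0,0]
    - [0,-0.005,0.062,0.017,0,0,0]
    - [0,-0.0075,0.092,0.0255,0,0,0]
    - [0,-0.01,0.123,0.034,0,0,0]
    - [0,-0.0125,0.154,0.0425,0,0,0]
    - [0,-0.015,0.185,0.051,0,0,0]
    - [0,-0.0175,0.216,0.0595,0,0,0]
    - [0,-0.02,0.246,0.068,0,0,0]
    - [0,-0.0225,0.277,0.0765,0,0,0]
    - [0,-0.025,0.308,0.085,0,0,0]
    - [0,-0.0275,0.339,0.0935,0,0,0]
    - [0,-0.03,0.37,0.102,0,0,0]

```text
t: 25.35
tcp_pos: [0.4687, 0.0302, 0.1063]
orientation: [0.001, 3.115, 0.41]
force: [0.8, -2.8, 2.2]
grip_width: 0.005
grip_force: 1.6
```

Emit:
jog_arm:
  steps:
    - [0,-0.0025,0.031,0.0085,0,0,0]
    - [0,-0.005,0.062,0.017,0,0,0]
    - [0,-0.0075,0.092,0.0255,0,0,0]
    - [0,-0.01,0.123,0.034,0,0,0]
    - [0,-0.0125,0.154,0.0425,0,0,0]
    - [0,-0.015,0.185,0.051,0,0,0]
    - [0,-0.0175,0.216,0.0595,0,0,0]
    - [0,-0.02,0.246,0.068,0,0,0]
    - [0,-0.022,0.27,0.0745,0,0,0]
    - [0,-0.0235,0.289,0.08,0,0,0]
    - [0,-0.0245,0.302,0.0835,0,0,0]
    - [0,-0.0255,0.314,0.0865,0,0,0]

```text
t: 26.55
tcp_pos: [0.4749, 0.1112, 0.1056]
orientation: [-0.001, -3.114, -0.41]
force: [0.4, -2.8, 1.4]
grip_width: 0.01
grip_force: 1.4
```

Emit:
jog_arm:
  steps:
    - [0,-0.0006,0.0077,0.0021,0,0,0]
    - [0,-0.0012,0.0154,0.0042,0,0,0]
    - [0,-0.0018,0.0231,0.0063,0,0,0]
    - [0,-0.0025,0.0308,0.0084,0,0,0]
    - [0,-0.0031,0.0385,0.0105,0,0,0]
    - [0,-0.0037,0.0462,0.0126,0,0,0]
    - [0,-0.0043,0.0539,0.0147,0,0,0]
    - [0,-0.005,0.0616,0.0168,0,0,0]
    - [0,-0.0056,0.0693,0.0189,0,0,0]

```text
t: 27.45
tcp_pos: [0.4764, 0.1285, 0.1055]
orientation: [-0.001, -3.115, -0.407]
force: [-2.8, -9.6, 4.2]
grip_width: 0.004
grip_force: 5.1
```

Emit:
jog_arm:
  steps:
    - [0,-0.0003,0.004,0.001,0,0,0]
    - [0,-0.0006,0.008,0.002,0,0,0]
    - [0,-0.0009,0.012,0.003,0,0,0]

```text
t: 27.75
tcp_pos: [0.4766, 0.1287, 0.1056]
orientation: [0.001, -3.116, -0.398]
force: [-6.3, -20.0, 6.3]
grip_width: 0.003
grip_force: 9.8
```

Emit:
jog_arm:
  steps:
    - [0,0.001,-0.015,-0.004,0,0,0]
    - [0,0.003,-0.04,-0.01,0,0,0]
    - [0,0.01,-0.12,-0.032,0,0,0]
    - [0,0.02,-0.24,-0.064,0,0,0]
    - [0,0.03,-0.4,-0.107,0,0,0]
    - [0,0.045,-0.56,-0.25,0,0,0]
    - [0,0.06,-0.7,-0.4,0,0,0]
    - [0,0.06,-0.75,-0.55,0,0,0]
    - [0,0.06,-0.75,-0.6,0,0,0]
    - [0,0.06,-0.75,-0.6,0,0,0]

```text
t: 28.75
tcp_pos: [0.4627, -0.0884, 0.2035]
orientation: [0.002, 3.111, 0.408]
force: [-0.5, 0.9, -0.1]
grip_width: 0.002
grip_force: 0.0
```

```bash
python3 - <<'E'
from h import *
from rig import *
s=sense();print(s["t"],s["tcp_pos"].round(4),s["force"].round(1))
S=read_camera("scene")["img"][...,::-1];T=read_camera("top")["img"][...,::-1];snap("wb")
W=cv2.imread("pics/wb.png")
o=np.zeros((600,800,3),np.uint8);o[:300,:400]=cv2.resize(W,(400,300));o[:300,400:]=cv2.resize(S[190:340,340:540],(400,300),interpolation=cv2.INTER_CUBIC)
o[300:,:400]=cv2.resize(T,(400,300));o[300:,400:]=cv2.resize(S,(400,300));cv2.imwrite("pics/fin.png",o)
cs=cam("scene");h=cv2.cvtColor(S,cv2.COLOR_BGR2HSV)
m=((h[...,1]>190)&((h[...,0]<6)|(h[...,0]>174))&(h[...,2]>120)).astype(np.uint8)
n,l,st,ce=cv2.connectedComponentsWithStats(m)
for k in range(1,n):
    if st[k][4]>15: print(st[k],ce[k])
print("pred knob top",proj(cs,(.4778,.1606,.135)))
ct=cam("top");print("top pred",proj(ct,(.4778,.1606,.135)))
E
```

```text
28.75 [ 0.4627 -0.0884  0.2035] [-0.5  0.9 -0.1]
wb 28.85 [ 0.4609 -0.0862  0.2006] [ 1.0000e-04 -3.1127e+00 -4.1250e-01] [ 0.3 -0.3 -0.3] [-0.6  -0.04  1.85  0.22  1.48 -2.21]
[192 230  22  25 230] [202.12173913 241.23043478]
[452 274   8   7  48] [455.5 277. ]
pred knob top [460.65774458 279.4510395 ]
top pred [188.29613306 279.81006089]
```

View pics/fin.png

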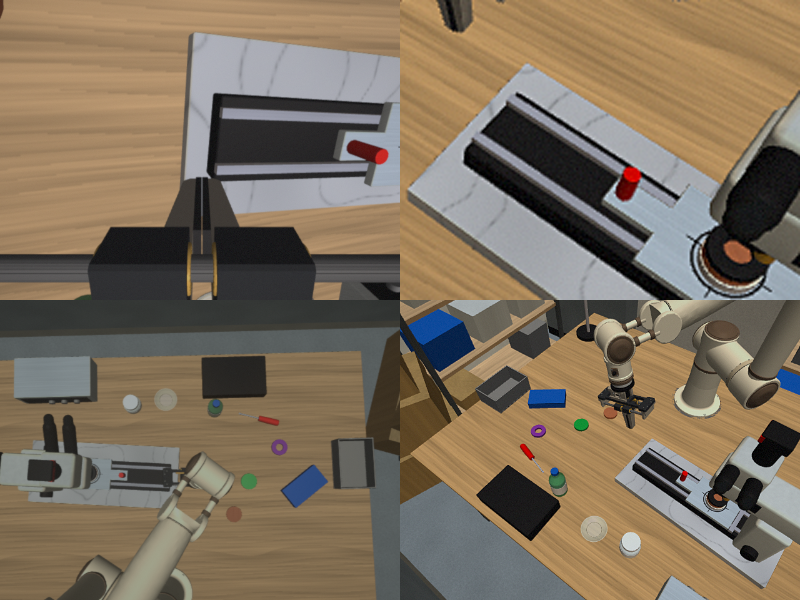

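```bash
python3 - <<'E'
from h import *
from rig import *
from scipy.optimize import minimize_scalar
def red(I,x0):
    h=cv2.cvtColor(I,cv2.COLOR_BGR2HSV);m=((h[...,1]>190)&((h[...,0]<6)|(h[...,0]>174))&(h[...,2]>120)).astype(np.uint8)
    n,l,st,ce=cv2.connectedComponentsWithStats(m);return [(st[k].tolist(),ce[k].round(1).tolist()) for k in range(1,n) if st[k][4]>8]
S=read_camera("scene")["img"][...,::-1].copy();T=read_camera("top")["img"][...,::-1].copy();s=sense()
print(red(cv2.imread("pics/scene0.png"),0));print(red(S,0))
def redt(I):
    a=cv2.cvtColor(I,cv2.COLOR_BGR2LAB)[...,1];n,l,st,ce=cv2.connectedComponentsWithStats((a>165).astype(np.uint8));return [(st[k].tolist(),ce[k].round(1).tolist()) for k in range(1,n) if 10<st[k][4]<200]
print(redt(cv2.imread("pics/top0.png")));print(redt(T))
for tr in(.22,.225,.23,.235,.24):
    X=np.array([.4586,-.0786,.135])+tr*np.array([.0798,.9968,0]);print(tr,proj(cam("scene"),X).round(1),proj(cam("top"),X).round(1))
print(proj(cam("scene"),[.4586,-.0786,.135]),proj(cam("top"),[.4586,-.0786,.135]))
E
```

```text
[([577, 216, 7, 6, 10], [579.5, 218.5]), ([368, 219, 8, 7, 42], [371.4, 222.1]), ([192, 230, 22, 25, 229], [202.1, 241.2])]
[([577, 216, 7, 6, 10], [579.5, 218.5]), ([192, 230, 22, 25, 232], [202.1, 241.2]), ([452, 274, 9, 7, 49], [455.6, 277.0])]
[([288, 282, 6, 6, 31], [290.3, 284.7])]
[([415, 186, 31, 13, 197], [430.0, 192.3]), ([191, 277, 6, 6, 32], [193.5, 279.5])]
0.22 [452.7 274.3] [196.7 280.3]
0.225 [454.7 275.5] [194.6 280.2]
0.23 [456.7 276.8] [192.5 280.1]
0.235 [458.7 278.1] [190.4 279.9]
0.24 [460.7 279.4] [188.3 279.8]
[371.80026439 221.82697306] [289.85662176 285.19284965]
```

```bash
python3 - <<'E'
from h import *
cs=cam("scene")
for tr in(.228,.24):
    m=np.array([.469,.051,0])+tr*np.array([.0798,.9968,0])
    print(tr,[proj(cs,m+[0,0,z]).round(1).tolist() for z in(.09,.128,.15,.17,.198)])
S=cv2.imread("pics/scene0.png");h=cv2.cvtColor(S,cv2.COLOR_BGR2HSV)
m=((h[...,0]>8)&(h[...,0]<30)&(h[...,1]>90)).astype(np.uint8)[300:340,505:550]
n,l,st,ce=cv2.connectedComponentsWithStats(m);print([(st[k].tolist(),(ce[k]+[505,300]).round(1).tolist()) for k in range(1,n)])
g=cv2.cvtColor(S,cv2.COLOR_BGR2GRAY)
for r in range(296,336,3): print(r,g[r,500:556:3])
E
```

```text
0.228 [[503.7, 320.9], [509.4, 313.2], [512.9, 308.5], [516.1, 304.1], [520.9, 297.6]]
0.24 [[508.8, 324.3], [514.7, 316.6], [518.3, 312.0], [521.6, 307.6], [526.6, 301.2]]
[([17, 4, 1, 2, 2], [522.0, 304.5]), ([1, 6, 1, 1, 1], [506.0, 306.0]), ([6, 7, 1, 1, 1], [511.0, 307.0]), ([10, 7, 1, 2, 2], [515.0, 307.5]), ([3, 8, 3, 2, 4], [508.8, 308.5]), ([13, 8, 1, 1, 1], [518.0, 308.0]), ([7, 10, 1, 1, 1], [512.0, 310.0]), ([39, 10, 1, 1, 1], [544.0, 310.0]), ([40, 13, 2, 2, 2], [545.5, 313.5]), ([44, 12, 1, 1, 1], [549.0, 312.0]), ([12, 15, 11, 7, 41], [521.6, 318.5]), ([33, 18, 1, 1, 1], [538.0, 318.0]), ([40, 18, 1, 1, 1], [545.0, 318.0]), ([42, 19, 1, 1, 1], [547.0, 319.0]), ([36, 23, 1, 1, 1], [541.0, 323.0]), ([39, 22, 1, 1, 1], [544.0, 322.0]), ([42, 23, 1, 1, 1], [547.0, 323.0]), ([38, 25, 1, 1, 1], [543.0, 325.0]), ([39, 30, 1, 1, 1], [544.0, 330.0]), ([41, 32, 1, 1, 1], [546.0, 332.0]), ([44, 33, 1, 1, 1], [549.0, 333.0]), ([9, 34, 1, 1, 1], [514.0, 334.0])]
296 [ 88  10  18  22  23  19  21  21  25  21  22 150  74  79  83  86  90   4
  11]
299 [ 92   5  19  29  18  26  25  28  
[... 340 characters left out ...]
89  90  92  91   0  15   8  16
  20]
314 [ 24  48  72 151 156  29   0  84  86  88  86  90  94  95   0  11   6  17
  18]
317 [ 23  28  18  75 134 153  44  64  68  86  84  88  91  19   6  15  18  20
  28]
320 [ 27  26  23  25  52  69 159  63  72  33  87  85  31   0   4  10  17  23
  21]
323 [ 26  22  26  24  28  21  74 134 148 148  64  38  90  26  15  15  21  15
  16]
326 [ 23  31  27  14  25  28  23  33  68 151 144 150   6  88   7  18  19  24
  24]
329 [ 23  26  24  26  26  27  26  22  18  76 109 146 144  65   6   9  22  19
  16]
332 [ 30  29  23  25  33  16  23  22  24  23  31  66 150 142 116   4  10  15
  23]
335 [ 25  28  24  29  27  22  28  22  20  25  23  18  73 108 148 152  28   0
  17]
```

```bash
python3 - <<'E'
from h import *
from rig import *
S=read_camera("scene")["img"][...,::-1].copy();cv2.imwrite("pics/s2.png",S)
def cm(I):
    h=cv2.cvtColor(I,cv2.COLOR_BGR2HSV)
    for r in range(296,334):
        print(r,''.join('#' if h[r,c,2]<45 else ('o' if h[r,c,1]>110 and h[r,c,2]>60 and (h[r,c,0]<13 or h[r,c,0]>175) else 'b' if h[r,c,1]>80 and 13<=h[r,c,0]<35 else 'W' if h[r,c,2]>150 else '+' if h[r,c,2]>100 else '.') for c in range(486,548)))
cm(cv2.imread("pics/scene0.png"));cm(S)
cs=cam("scene")
for z in(.05,.08,.1,.15):print(z,onz(cs,(521.6,318.5),z).round(3))
c=wcam("wb");W=cv2.imread("pics/wb.png");a=cv2.cvtColor(W,cv2.COLOR_BGR2HSV)
m=((a[...,1]>190)&((a[...,0]<6)|(a[...,0]>174))&(a[...,2]>150)).astype(np.uint8);n,l,st,ce=cv2.connectedComponentsWithStats(m)
for k in range(1,n):
    if st[k][4]>50:print(st[k],ce[k],onz(c,ce[k],.135).round(4))
E
```

```text
296 W+.###.WW.......##############################.W+.............
297 WWW..###+.......##############################+WWW............
298 WWWWW.####.....##############################.++WWWW+.........
299 WWWWWW+.###....##############################.++++WWW+........
300 +WWWWWWW.###...#############################.+++++++WWW.......
301 .+WWWWWWW+.##..############################.+....++++WWW+....#
302 ...+WWWWWWW.###############################.+...+.+++++WW++..#
303 ....+WWWWWWW+.###########################.++........+++++WWW##
304 ##....+WWWWWWW.#########################.+......++++.+++++W+##
305 ####...+WWWWWWW+.#####################..+.........+++..++++###
306 #####....+WWWWWWW.##################.++.................++.###
307 #######....WWWWWW+#################.+............+......+.####
308 ########....+WWWWW+.##############.....................++.####
309 ##########....WWWWWW.############.+.................+..+.#####
310 ###########....+WWWWW+.########.........................######
311 #############....+WWWWW.#####.+.......................+.######
312 ##############....+WWWWW
[... 3463 characters left out ...]
W+...+ooo.########################+WWWWWWWWWWWWWW..########
327 WW#+W...WWoooo#####################.#WWWWWWWWWWWWWWWW+########
328 WW+#WW...+Woooo.#################.+W#WWWWWWWWWWWWWWWWW+#######
329 WWW#.W+...+W+oooo.##############.+W#.WWWWWWWWWWWWWWWWWW#######
330 WWW+#.W+...+WWooooo#.#########.+WW+#.WWWWWWWWWWWWWWWWWW+######
331 WWWW+#.W+....WWWooooooo.#oooo+WWW.##WWWWWWWWWWWWWWWWWWWW######
332 WWWWW.#.WW.....WWW+oooooooooWWWW++#.WWWWWWWWWWWWWWWWWWWWW#####
333 WWWWWWW.#.+++....WWWWW+WWWWWWW.++#.+.+WWWWWWWWWWWWWWWWWWW+####
0.05 [0.434 0.311 0.05 ]
0.08 [0.453 0.308 0.08 ]
0.1 [0.466 0.306 0.1  ]
0.15 [0.498 0.301 0.15 ]
[601 239  20  23 339] [609.98525074 250.21238938] [0.4761 0.1486 0.135 ]
```

```bash
python3 - <<'E'
from h import *
cs=cam("scene");a=np.linspace(0,6.283,90)
for tr in(.228,.234,.24,.246):
    m=np.array([.469,.051,0])+tr*np.array([.0798,.9968,0])
    for r in(.017,.008):
        P=np.array([proj(cs,m+[r*np.cos(t),r*np.sin(t),.15]) for t in a]);print(tr,r,P.min(0).round(1),P.max(0).round(1),"at max row col",P[P[:,1].argmax(),0].round(1))
E
ls -la .
```

```text
0.228 0.017 [504.3 301. ] [521.5 316.2] at max row col 514.8
0.228 0.008 [508.8 305. ] [516.9 312.1] at max row col 513.8
0.234 0.017 [506.9 302.7] [524.2 318. ] at max row col 517.6
0.234 0.008 [511.5 306.7] [519.6 313.9] at max row col 516.5
0.24 0.017 [509.6 304.4] [526.9 319.7] at max row col 520.3
0.24 0.008 [514.2 308.4] [522.3 315.6] at max row col 519.2
0.246 0.017 [512.3 306.1] [529.7 321.5] at max row col 523.1
0.246 0.008 [516.9 310.1] [525.1 317.4] at max row col 522.0
total 20
drwxr-xr-x  3 agent agent 4096 Nov 29 23:38 .
drwxr-xr-x 23 root  root  4096 Nov 29 23:37 ..
-rw-r--r--  1 agent agent 1181 Nov 29 23:37 cal.json
-rw-r--r--  1 agent agent 2175 Nov 29 23:44 h.py
drwxr-xr-x  2 agent agent 4096 Nov 29 23:49 pics
```

Emit:
jog_arm:
  steps:
    - [0,-0.01,0.05,0.15,0,0,0]
    - [0,-0.02,0.1,0.3,0,0,0]
    - [0,-0.03,0.132,0.433,0,0,0]
    - [0,-0.04,0.26,0.467,0,0,0]
    - [0,-0.05,0.4,0.505,0,0,0]
    - [0,-0.055,0.5,0.532,0,0,0]
    - [0,-0.055,0.58,0.553,0,0,0]
    - [0,-0.055,0.58,0.553,0,0,0]

```text
t: 29.85
tcp_pos: [0.4741, 0.0906, 0.1052]
orientation: [0.005, -3.112, -0.411]
force: [-0.5, -1.0, 0.6]
grip_width: 0.004
grip_force: 0.0
```

Emit:
jog_arm:
  steps:
    - [0,-0.001,0.023,0.006,0,0,0]
    - [0,-0.002,0.046,0.012,0,0,0]
    - [0,-0.003,0.069,0.019,0,0,0]
    - [0,-0.005,0.092,0.025,0,0,0]
    - [0,-0.006,0.108,0.029,0,0,0]
    - [0,-0.007,0.116,0.031,0,0,0]
    - [0,-0.007,0.116,0.031,0,0,0]

```text
t: 30.55
tcp_pos: [0.4772, 0.1181, 0.1061]
orientation: [0.001, 3.115, 0.41]
force: [0.9, -0.0, 0.6]
grip_width: 0.01
grip_force: 0.0
```

```bash
cat >> h.py <<'E'
def travel():
    from rig import sense,read_camera
    s=sense();S=read_camera("scene")["img"][...,::-1].copy();h=cv2.cvtColor(S,cv2.COLOR_BGR2HSV)
    m=((h[...,1]>190)&((h[...,0]<6)|(h[...,0]>174))&(h[...,2]>120)).astype(np.uint8);n,l,st,ce=cv2.connectedComponentsWithStats(m)
    for k in range(1,n):
        if st[k][4]>20 and ce[k][0]>360: print(st[k][2:],ce[k].round(1),onz(cam("scene"),ce[k],.135).round(4),end=" ")
    print(s["t"],s["tcp_pos"].round(4),s["force"].round(1),s["grip_force"],s["joints"].round(2))
    return S
E
python3 -c "
from h import *
travel()"
```

```text
[ 9  7 49] [455.6 277. ] [0.4787 0.149  0.135 ] 30.55 [0.4772 0.1181 0.1061] [ 0.9 -0.   0.6] 0.0 [-0.18  0.04  1.98  0.28  1.19 -1.86]
```

Emit:
jog_arm:
  steps:
    - [0,-0.0005,0.006,0.0015,0,0,0]
    - [0,-0.001,0.012,0.003,0,0,0]
    - [0,-0.0015,0.018,0.0045,0,0,0]
    - [0,-0.002,0.024,0.006,0,0,0]
    - [0,-0.002,0.03,0.008,0,0,0]

```text
t: 31.1
tcp_pos: [0.4777, 0.1258, 0.1061]
orientation: [0.001, 3.115, 0.41]
force: [0.1, 0.5, 0.9]
grip_width: 0.002
grip_force: 0.0
```

```bash
python3 -c "
from h import *
travel()"
```

```text
[ 9  7 49] [455.6 277. ] [0.4787 0.149  0.135 ] 31.1 [0.4777 0.1258 0.1061] [0.1 0.5 0.9] 0.0 [-0.16  0.04  1.97  0.28  1.18 -1.85]
```

Emit:
jog_arm:
  steps:
    - [0,-0.0005,0.004,0.001,0,0,0]
    - [0,-0.001,0.008,0.002,0,0,0]
    - [0,-0.001,0.012,0.003,0,0,0]

```text
t: 31.45
tcp_pos: [0.478, 0.1283, 0.106]
orientation: [0.001, 3.115, 0.407]
force: [-0.6, -4.9, 0.7]
grip_width: 0.006
grip_force: 2.5
```

```bash
python3 -c "
from h import *
travel()"
```

```text
[ 9  7 49] [455.6 277. ] [0.4787 0.149  0.135 ] 31.45 [0.478  0.1283 0.106 ] [-0.6 -4.9  0.7] 2.4556734412908554 [-0.16  0.04  1.97  0.28  1.18 -1.84]
```

```bash
python3 - <<'E'
from h import *
cs=cam("scene");yv=np.array([.0798,.9968,0]);xv=np.array([.9968,-.0798,0])
S=cv2.imread("pics/s2.png");S0=cv2.imread("pics/scene0.png")
for tr in(.228,.24):
    m=np.array([.469,.051,.09])+tr*yv
    print(tr,"front edge",[proj(cs,m+.08*yv+x*xv).round(1).tolist() for x in(-.02,0,.03,.06)])
# profile along track line at several lateral offsets, s from objective-axis travel coordinate
for name,I in(("s0",S0),("s2",S)):
  for x in(.03,.045,.055):
    row=[]
    for s in np.arange(.24,.40,.004):
        u,v=proj(cs,np.array([.469,.051,.09])+s*yv+x*xv);row.append(int(I[int(round(v)),int(round(u))].mean()))
    print(name,x,row)
E
```

```text
0.228 front edge [[542.9, 337.0], [538.5, 343.9], [531.8, 354.5], [525.0, 365.4]]
0.24 front edge [[548.2, 340.5], [543.9, 347.5], [537.3, 358.2], [530.5, 369.2]]
s0 0.03 [21, 24, 27, 20, 25, 20, 19, 25, 28, 26, 24, 25, 22, 23, 26, 30, 27, 56, 151, 146, 145, 110, 23, 24, 22, 27, 59, 64, 64, 64, 68, 75, 88, 89, 87, 89, 88, 89, 88, 89, 91]
s0 0.045 [151, 152, 150, 149, 148, 147, 146, 147, 150, 146, 142, 147, 148, 145, 145, 142, 144, 149, 153, 148, 145, 147, 146, 150, 149, 152, 60, 62, 66, 68, 76, 84, 90, 85, 87, 89, 87, 86, 86, 85, 88]
s0 0.055 [32, 63, 31, 20, 35, 51, 38, 51, 19, 37, 46, 36, 58, 38, 48, 57, 51, 33, 159, 149, 146, 111, 24, 34, 58, 59, 63, 63, 65, 72, 78, 84, 83, 85, 84, 86, 84, 86, 86, 85, 85]
s2 0.03 [89, 136, 141, 22, 149, 177, 174, 172, 173, 173, 171, 170, 168, 172, 170, 167, 166, 29, 155, 152, 150, 114, 27, 24, 24, 35, 64, 67, 66, 65, 71, 81, 84, 91, 90, 87, 89, 90, 92, 90, 89]
s2 0.045 [173, 172, 170, 172, 172, 171, 167, 170, 168, 169, 171, 166, 165, 168, 167, 167, 170, 179, 154, 152, 145, 152, 149, 153, 155, 159, 64, 65, 68, 68, 81, 91, 89, 92, 93, 89, 91, 89, 90, 91, 90]
s2 0.055 [170, 171, 173, 175, 173, 170, 170, 171, 172, 169, 165, 168, 166, 168, 167, 166, 167, 60, 161, 153, 148, 115, 25, 37, 62, 53, 65, 65, 69, 74, 81, 85, 88, 85, 87, 87, 89, 92, 85, 86, 89]
```

```bash
python3 - <<'E'
from h import *
ct=cam("top");T=cv2.imread("pics/top0.png").astype(int)
for r in range(244,308,6): print(r,T[r,118:160:2].mean(1).astype(int) if False else [int(T[r,c].mean()) for c in range(118,162,2)])
for z in(.198,.222,.25,.3,.35): print(z,[onz(ct,(145,r),z).round(3).tolist() for r in(250,300)])
yv=np.array([.0798,.9968,0]);xv=np.array([.9968,-.0798,0])
for tr in(.2287,.24):
    o=np.array([.469,.051,0])+tr*yv
    print(tr,"head front bottom edge px",[proj(ct,o-.045*yv+x*xv+[0,0,.222]).round(1).tolist() for x in(-.055,.055)])
E
```

```text
244 [34, 30, 28, 97, 140, 140, 140, 139, 138, 138, 138, 137, 137, 137, 138, 137, 136, 136, 136, 138, 137, 137]
250 [129, 91, 61, 59, 60, 60, 68, 116, 116, 128, 132, 133, 134, 135, 135, 135, 134, 135, 134, 135, 135, 134]
256 [123, 84, 62, 61, 59, 60, 63, 125, 135, 130, 101, 61, 58, 58, 59, 57, 58, 63, 65, 63, 70, 74]
262 [115, 74, 60, 60, 60, 59, 66, 129, 133, 126, 90, 62, 61, 59, 74, 119, 120, 119, 118, 119, 118, 118]
268 [103, 66, 60, 60, 60, 60, 79, 134, 132, 120, 81, 63, 60, 61, 55, 45, 43, 44, 43, 45, 45, 47]
274 [92, 64, 59, 59, 59, 59, 104, 136, 131, 114, 74, 62, 60, 58, 44, 36, 44, 45, 45, 45, 46, 45]
280 [82, 63, 59, 60, 60, 61, 121, 135, 131, 108, 69, 62, 61, 58, 37, 40, 45, 44, 45, 45, 45, 46]
286 [75, 61, 61, 60, 60, 67, 131, 132, 128, 98, 65, 62, 60, 59, 44, 45, 44, 45, 46, 45, 46, 45]
292 [70, 61, 62, 60, 60, 71, 134, 133, 124, 88, 64, 61, 63, 74, 120, 123, 121, 121, 120, 121, 120, 120]
298 [63, 62, 63, 64, 77, 135, 134, 128, 112, 73, 64, 61, 61, 49, 44, 44, 45, 46, 45, 45, 46, 45]
304 [124, 130, 133, 133, 133, 134, 133, 133, 134, 133, 133, 132, 133, 133, 133, 134, 135, 134, 128, 126, 134, 136]
0.198 [[0.547, 0.245, 0.198], [0.434, 0.245, 0.198]]
0.222 [[0.545, 0.238, 0.222], [0.434, 0.239, 0.222]]
0.25 [[0.543, 0.23, 0.25], [0.434, 0.231, 0.25]]
0.3 [[0.539, 0.216, 0.3], [0.435, 0.217, 0.3]]
0.35 [[0.536, 0.202, 0.35], [0.436, 0.203, 0.35]]
0.2287 head front bottom edge px [[145.0, 302.4], [148.7, 252.7]]
0.24 head front bottom edge px [[139.9, 302.1], [143.6, 252.5]]
```

Emit:
jog_arm:
  steps:
    - [0,0.001,-0.015,-0.004,0,0,0]
    - [0,0.003,-0.04,-0.01,0,0,0]
    - [0,0.01,-0.12,-0.032,0,0,0]
    - [0,0.02,-0.24,-0.064,0,0,0]
    - [0,0.03,-0.4,-0.107,0,0,0]
    - [0,0.045,-0.56,-0.25,0,0,0]
    - [0,0.06,-0.7,-0.4,0,0,0]
    - [0,0.06,-0.75,-0.55,0,0,0]
    - [0,0.06,-0.75,-0.6,0,0,0]
    - [0,0.06,-0.75,-0.6,0,0,0]
    - [0,0.06,-0.75,-0.6,0,0,0]

```text
t: 32.6
tcp_pos: [0.4622, -0.0898, 0.2012]
orientation: [-0.0, -3.113, -0.412]
force: [0.2, 0.0, -0.0]
grip_width: -0.001
grip_force: 0.0
```

```bash
python3 - <<'E'
from h import *
from rig import *
S=travel();cs=cam("scene");yv=np.array([.0798,.9968,0])
a=cv2.cvtColor(S,cv2.COLOR_BGR2HSV);m=((a[...,1]>110)&(a[...,2]>60)&((a[...,0]<13)|(a[...,0]>175))).astype(np.uint8)
m[:305]=0;m[323:]=0;m[:,:500]=0;m[:,517:]=0
ys,xs=np.nonzero(m);print("hole",xs.mean(),ys.mean(),"pred",proj(cs,np.array([.469,.051,.122])+.2287*yv))
print(close_job())
E
```

```text
[ 9  7 49] [455.6 277. ] [0.4787 0.149  0.135 ] 32.6 [ 0.4622 -0.0898  0.2012] [ 0.2  0.  -0. ] 0.0 [-0.6  -0.03  1.85  0.22  1.48 -2.21]
hole 508.4 315.6166666666667 pred [508.76518817 314.65235491]
the job is handed in; nothing more can be done
None
```

The ceramic, copper and clamp are stacked within about 2 mm of the crosshair, the carriage is pushed home until 20 N no longer moved it, and the job is handed in at 32.6 s; my cameras put its travel at about 0.229 m rather than 0.24, and while the microscope head's front edge (optics about 0.232 m from the start) supports that as home, one scene-view reading of the objective suggested it could be about 12 mm short.

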